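# Stand the spare filter on its spigot mount

### The job

Take the spare filter canister out of the tool tray and stand it centred on the small round sprung stand, with the hole in its underside right down over the stand's spigot, so that it stands flat and no edge hangs over. The spigot is not exactly where it is measured, so feel for it gently without forcing the springy plate far down, and keep hold of the canister until it is fully down; then let go. Leave the socket, the tin and the wrench where they are.

Things in the scene. Friction and masses are not known exactly. Their poses are not given: they have to be found in the camera images.
- can_center (a point): Centre, 40 mm above the underside, of the filter canister: white upright can 80 mm tall, 0.36 to 0.54 kg, in the tray's larger part. Bottom steel flange 66 mm in diameter, 20 mm tall; body above it 54 mm in diameter, straight up to 74 mm (grip there). z: its axis, up. In the middle of the flat underside: a round hole 21 mm in diameter, 14 mm deep.
- base: Grey square base plate of the stand, 140 x 140 x 8 mm, fixed; origin at the centre of its underside on the bench, z up. The rubber mount on it carries the round sprung plate (see joint plate). The mount is clamped in slots: plate and spigot are centred up to 9 mm off the base's centre along its x and as much along its y; this offset is not measured.
- plate (a joint): How far the stand's round plate is pressed down, m: 0 when bare, stop at 0.010; about 2.5 N per mm, straight down only. The canister's weight presses it 1.4 to 2.2 mm; 7.5 mm is too far. Bare, its top face (76 mm in diameter, aluminium) is 52 mm above the bench; at its centre stands a steel spigot 18 mm in diameter, 10 mm tall, tip 62 mm above the bench, with a 1.5 mm chamfer.
- tray: Black open tool tray, 260 x 130 mm, walls 28 mm tall and 4 mm thick, floor 4 mm thick, fixed to the bench; origin at the centre of its underside, x along its long side. A cross wall 50 mm from the centre towards +x divides it; the canister is in the larger compartment, a socket in the smaller.
- socket: Bystander: steel socket, 24 mm in diameter, 30 mm tall, upright in the tray's smaller compartment; origin at the centre of its underside.
- tin: Bystander: closed round metal tin with a black cap, 60 mm in diameter, 60 mm tall, on the bench; origin at the centre of its underside.
- wrench: Bystander: steel wrench, 150 mm long, lying flat on the bench; x along its length, origin at the middle of its length on its underside.
Mind the look-alikes: they are no part of the job. What is shaped like the part that bears can_center but yellow is not meant.

How it is judged:
On the way, in this order (a step that is already met when the one before it is completed fails the run):
1. the canister is lifted clear of the tray in the gripper (z of can_center in the frame of tray above 0.08 m and contact force between the fingers and can above 0.5 N), for 0.1 s.
2. the canister, still held, is fully down over the spigot (contact force between the fingers and can above 0.5 N and horizontal distance between can_center and base below 0.018 m and z of can_center in the frame of base below 0.0935 m and angle between can_center's own z axis and vertical below 0.1 rad), for 0.1 s.
At the end, for the whole second after the job is handed in: The canister stands at rest, upright within 0.05 rad, on the sprung plate with its hole down over the spigot: its centre 84.5 to 94 mm above the bench, within 18 mm of the base plate's centre, its weight pressing the plate down by at least 0.7 mm (horizontal distance between can_center and base below 0.018 m and z of can_center in the frame of base between 0.0845 and 0.094 m and angle between can_center's own z axis and vertical below 0.05 rad and value of joint plate above 0.0007 m and linear speed of can below 0.02 m/s and angular speed of can below 0.2 rad/s); the robot touches nothing.
It fails at once if the sprung plate is pressed down 7.5 mm or more (about 19 N: pushed too hard, or the canister dropped on it) (value of joint plate above 0.0075 m).
It fails at once if the canister is tipped over (angle between can_center's own z axis and vertical above 0.5 rad).
It fails at once if the socket, the tin or the wrench is moved by more than 25 mm (distance of any of socket, tin, wrench from where it was at the start of the episode above 0.025 m).
It also fails if it takes over 67 s, if anything falls off the work surface, if the arm or the gripper's body presses on something with over 40 N, if the wrist force passes 120 N, or if a joint passes its speed limit or range.

### The arm

A 7-joint arm with a two-finger parallel gripper is mounted at the origin on the work surface. World frame = base frame: x ahead of the robot, y to its left, z up, the work surface at z = 0. Lengths are in m, angles in rad, forces in N, time in s.
With the tool pointing down it reaches from about 0.425 to 0.925 m from the base axis. Payload 6.8 kg.
Tool frame: the origin (TCP) lies at the very end of the fingers, on their centre line; the grasp point (between the pads) lies robot.grip_point_offset behind it (robot.grip_point_offset is the distance from the TCP to the grasp point, in m); z points along the fingers, y is the direction in which the jaws open and shut (so a half turn about z gives the same grasp; the last joint's range is limited). The gripper opens to 85 mm and grips with 20 to 120 N. Pads are 22 mm wide; open, the fingers measure 114 mm over their backs; the gripper's body (76 mm by 85 mm) begins 54 mm behind the grasp point. The pads swing forward as they close: fully open they stand 13 mm farther back than shut.
Start: joints at [1.218, 0.477, 0.022, 1.555, -0.011, 1.109, -0.083], TCP at [0.164, -0.655, 0.231] pointing down, gripper open.
Joint ranges: [-2.96, 2.96], [-0.34, 2.1], [-1.41, 1.46], [0.24, 2.44], [-1.37, 4.51], [0.17, 1.92], [-2.96, 2.96]. Speed limits (rad/s): [2.39, 2.39, 3.14, 3.14, 3.14, 3.14, 3.14].

### API

Orientations are given as [roll, pitch, yaw] about the fixed x, y, z axes, in that order (R = Rz(yaw) Ry(pitch) Rx(roll)).
In Python, from plant import robot gives the robot as it stands.
- The arm moves only by the tool send_rows, never from a script. Its argument "motion" is a list of rows, each a list of 4 numbers: the shift along the tool's x, y, z in m, then the turn about the tool's z in rad. A call has 1 to 12 rows; each row shifts and turns the commanded pose from where the row before left it, along the tool's axes as they then stand; what a row does not reach is not made up. A row lasts 1/12 s, in which the tool goes at most 41.7 mm and 7.16 degrees, less where a joint would pass 70% of its speed; a pose out of reach is approached as far as the arm can. A call with a gripper value outside its range is refused whole. "hand" is the closure, from 0 (fully open) to 1 (shut), set as the call begins (left out, the last holds). The fingers move at their own pace and stop on an object; "newtons" is the grip in N (left out, the last holds). Time passes only in rows, so rows that do not move let the fingers close. It gives the time, the measured TCP pose, the force and the opening at its end, in the units of the state.
- robot.state(): the state, without advancing time (a new reading comes with each control period).
- robot.snapshot(name): name is "side" or "top" or "wrist"; returns a dict with "img" (384x512x3 uint8, red, green, blue), "depth" (384x512 float32, m along the optical axis (not along the pixel's ray), 0 where there is no reading), "fx", "fy", "cx", "cy" (pixels), "k1" (the pictures are not rectified: a ray, as slopes to the right and down, at radius r is drawn at 1 + k1 r^2 times it, then the intrinsics apply), "eye" and "orientation" of the camera in the world. Camera axes: x right, y down, z forward; pixel columns grow to the right and rows downward; lengths in m; the calibration is good to about 2 mm. A picture is of the moment at which its call begins.
- robot.job_done(): hands the job in, once; it reports no verdict.
The state is a dict: "time_s": time; "joint_positions": joint angles; "qd": joint speeds; "joint_torque": joint torques, N m; "position": TCP position; "ee_rot": TCP orientation; "wrist_force": force on the tool from outside, world axes, zero at the start; "torque": the same for the moment, N m; "gripper_width": opening from 0.0 (shut) to 1.0 (fully open).
Only numpy, scipy, OpenCV 4.12 (cv2) and the standard library are available. Lean on these libraries where they do the work, as an engineer would, in place of code of your own. Each camera call takes 0.05 s, during which the arm holds its last target.

## Working session

There is one attempt and no reset: what is moved stays moved. The work goes in short steps, Python scripts to look and compute and a tool call to move; the robot and the scene stay as the last step left them, time stands still between calls to the robot, and variables do not carry over. Pictures are saved under pics/ and viewed, and the job is handed in when it is done.

Besides the shell and the picture viewer there is one more tool, called after "Request:" as name(argument=value, ...), one argument or row to a line, values as JSON. send_rows: Moves the arm, as the interface text tells. Its arguments: {"type":"object","properties":{"motion":{"type":"array","items":{"type":"array","items":{"type":"number"}}},"hand":{"type":"number"},"newtons":{"type":"number"}},"required":["motion"]}

```bash
ls; mkdir -p pics
cat > h.py <<'E'
import numpy as np, cv2
from plant import robot
def R_rpy(o):
    from scipy.spatial.transform import Rotation as R
    return R.from_euler('xyz',o).as_matrix()
def snap(n,save=None):
    s=robot.snapshot(n)
    if save: cv2.imwrite('pics/'+save+'.png',s['img'][:,:,::-1])
    np.savez('last_'+(save or n),**{k:np.array(v) for k,v in s.items()})
    return s
def Rm(s):
    o=np.array(s['orientation']); return R_rpy(o) if o.size==3 else o.reshape(3,3)
def ray(s,u,v):
    fx,fy,cx,cy,k1=[float(s[k]) for k in('fx','fy','cx','cy','k1')]
    d=np.array([(u-cx)/fx,(v-cy)/fy]); p=d.copy()
    for _ in range(20): p=d/(1+k1*(p@p))
    return Rm(s)@np.array([p[0],p[1],1.0])
def onplane(s,u,v,z):
    r=ray(s,u,v); e=np.array(s['eye']); return e+r*(z-e[2])/r[2]
def bydepth(s,u,v):
    return np.array(s['eye'])+ray(s,u,v)*float(s['depth'][int(round(v)),int(round(u))])
E
python3 - <<'E'
from h import *
for n in('side','top','wrist'):
    s=snap(n,n+'0'); print(n,s['eye'],s['orientation'],s['fx'],s['k1'])
print(robot.state(), robot.grip_point_offset)
E
```

```text
pics
side [ 0.42936073 -0.66284789  0.65096701] [-2.33003331 -0.01726248 -0.30573094] 357.32152572950713 0.021437263453252912
top [ 0.41107979 -0.06085083  1.1816607 ] [-2.92594876e+00 -1.75961464e-03 -1.64680834e+00] 462.91445787028647 -0.15617011067383754
wrist [ 0.22684288 -0.63884409  0.37342972] [ 2.87848456e+00  1.84941897e-03 -1.32656527e+00] 324.6309675048906 -0.00965617294920626
{'time_s': 0.15, 'joint_positions': array([ 1.21788665,  0.47762994,  0.02235445,  1.55620922, -0.01148408,
        1.10931843, -0.08309085]), 'qd': array([ 2.13310463e-05, -1.57861546e-03,  2.22250920e-03, -4.20168381e-03,
        1.17558311e-03,  7.10222426e-05,  2.11450637e-03]), 'joint_torque': array([ 2.96734564e-03, -5.96925402e+01,  1.61017198e+00, -2.81487608e+01,
        1.25575185e-02,  6.59400874e-03,  1.87085692e-05]), 'position': array([ 0.16347442, -0.65443254,  0.23054239]), 'ee_rot': array([-3.14016100e+00,  1.18960728e-04,  2.44837038e-01]), 'wrist_force': array([ 0.05466444,  0.93061562, -1.14382349]), 'torque': array([-0.08368576,  0.0039004 , -0.01578475]), 'gripper_width': 0.999110186626819} 0.0187
```

View pics/side0.png

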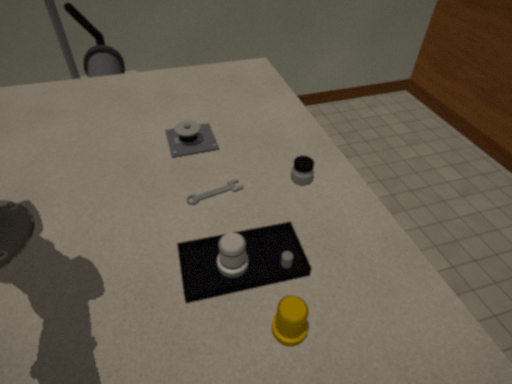

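View pics/top0.png

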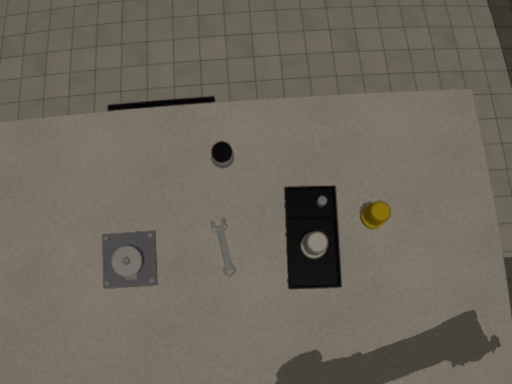

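View pics/wrist0.png

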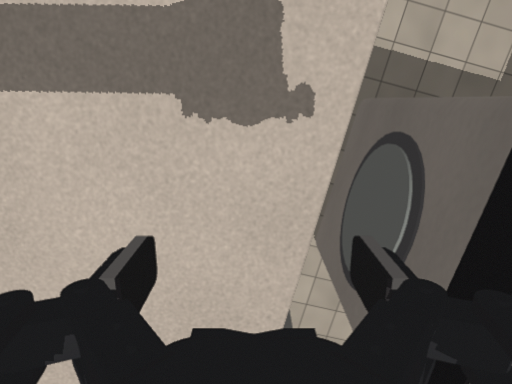

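White canister: side (232,255), top (316,243), in the tray's larger part. Yellow one: side (291,318), top (376,214), outside the tray, so not meant. Next I confirm this in a crop and measure.

Run:
```python
from h import *
t=dict(np.load('last_top0.npz')); 
a=cv2.resize(t['img'][175:300,275:400],None,fx=4,fy=4,interpolation=cv2.INTER_CUBIC)[:, :400+100]
b=cv2.resize(t['img'][220:300,90:170],None,fx=3.7,fy=6.25,interpolation=cv2.INTER_CUBIC)
cv2.imwrite('pics/crop1.png',np.hstack([a,cv2.resize(b,(296,500))])[:,:,::-1])
d=t['depth']
# back-projected cloud
H,W=d.shape
vv,uu=np.mgrid[0:H,0:W]
P=np.zeros((H,W,3))
for v in range(140,310):
  for u in range(90,410):
    P[v,u]=bydepth(t,u,v)
np.save('P.npy',P)
for (u,v,l) in[(316,243,'can'),(376,212,'yel'),(322,201,'sock'),(222,152,'tin'),(126,261,'spig'),(120,255,'plate'),(108,240,'base'),(250,200,'bench')]:
  print(l,P[v,u].round(4), t['img'][v,u])
```

```text
can [ 0.5294 -0.2283  0.0849] [134 128 117]
yel [ 0.5936 -0.3848  0.0802] [131 109  13]
sock [ 0.6417 -0.2636  0.0276] [100 100  93]
tin [ 0.7803 -0.0182  0.0625] [10 10  7]
spig [0.522  0.2334 0.0622] [97 96 90]
plate [0.5386 0.2504 0.0533] [114 110 102]
base [0.5846 0.2936 0.0086] [72 70 69]
bench [ 0.6643 -0.0806 -0.0007] [121 114 102]
```

View pics/crop1.png

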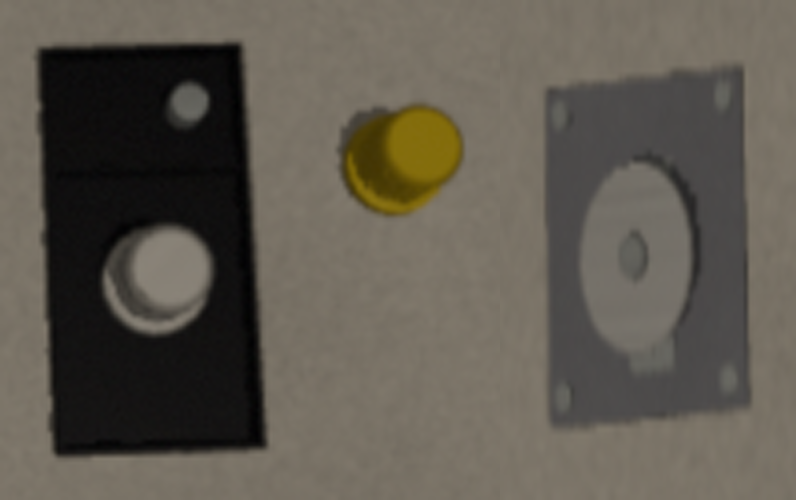

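The crop shows the white can in the tray's larger compartment and the yellow one on the bench outside it. The white one is the target.

Run:
```python
from h import *
t=dict(np.load('last_top0.npz')); P=np.load('P.npy')
def circ(mask,z,name):
    m=mask.astype(np.uint8); c,_=cv2.findContours(m,cv2.RETR_EXTERNAL,cv2.CHAIN_APPROX_NONE)
    c=max(c,key=cv2.contourArea).reshape(-1,2)
    W=np.array([onplane(t,u,v,z)[:2] for u,v in c])
    A=np.c_[2*W,np.ones(len(W))]; x=np.linalg.lstsq(A,(W**2).sum(1),rcond=None)[0]
    r=np.sqrt(x[2]+x[0]**2+x[1]**2); print(name,x[:2].round(4),'r',r.round(4), 'res',np.std(np.hypot(*(W-x[:2]).T)-r).round(4))
X=P[...,0];Y=P[...,1];Z=P[...,2]
near=lambda x,y,r:(np.hypot(X-x,Y-y)<r)
circ(near(.53,-.228,.06)&(Z>.07),.084,'can top')
circ(near(.52,.233,.08)&(Z>.04),.052,'plate')
circ(near(.522,.2334,.02)&(Z>.0575),.062,'spigot')
circ(near(.78,-.018,.05)&(Z>.05),.06,'tin')
circ(near(.594,-.385,.05)&(Z>.06),.08,'yellow')
img=t['img'].astype(int)
def rect(mask,z,name):
    m=cv2.morphologyEx(mask.astype(np.uint8),cv2.MORPH_CLOSE,np.ones((5,5))); c,_=cv2.findContours(m,cv2.RETR_EXTERNAL,cv2.CHAIN_APPROX_NONE); c=max(c,key=cv2.contourArea).reshape(-1,2)
    W=np.array([onplane(t,u,v,z)[:2] for u,v in c],np.float32); print(name,cv2.minAreaRect(W*1000))
g=img.sum(2)
vv,uu=np.mgrid[0:384,0:512]
rect((g<250)&(uu>95)&(uu<165)&(vv>225)&(vv<295)|near(.52,.233,.05),.008,'base')
rect((g<110)&(uu>275)&(uu<350)&(vv>178)&(vv<295),.028,'tray')
print(Z[236:250:3,316],Z[270,300:330:5])
# socket, cross wall
for v in range(195,230,2): print(v,P[v,310].round(3),g[v,310]) if 0 else None
circ(near(.64,-.263,.03)&(Z>.022),.034,'socket')
```

```text
can top [ 0.5316 -0.2309] r 0.0259 res 0.0011
plate [0.5237 0.2349] r 0.0365 res 0.0011
spigot [0.522  0.2353] r 0.0085 res 0.0008
tin [ 0.7831 -0.0159] r 0.026 res 0.0008
yellow [ 0.5942 -0.3927] r 0.0261 res 0.0012
base ((532.6793823242188, 238.80201721191406), (139.17945861816406, 140.6694793701172), 89.5873031616211)
tray ((554.5308837890625, -228.84860229492188), (130.0327911376953, 256.7419128417969), 87.04985809326172)
[0.08126828 0.08148853 0.08770487 0.08207018 0.08632946] [0.00458365 0.00749953 0.0043423  0.00528355 0.00070934 0.00612306]
socket [ 0.6412 -0.2618] r 0.0116 res 0.0009
```

Request:
send_rows(
  motion=[
    [0, 0, 0, 0.1224],
    [0, 0, 0, 0.1224],
    [0.023, -0.0265, 0, 0],
    [0.023, -0.0265, 0, 0],
    [0.023, -0.0265, 0, 0],
    [0.023, -0.0265, 0, 0],
    [0.023, -0.0265, 0, 0],
    [0.023, -0.0265, 0, 0],
    [0.023, -0.0265, 0, 0],
    [0.023, -0.0265, 0, 0],
    [0.023, -0.0265, 0, 0],
    [0.023, -0.0265, 0, 0],
  ],
  hand=0,
)

```text
time_s: 1.15
position: [0.3943, -0.3884, 0.2312]
ee_rot: [-3.142, 0.0, -0.0]
wrist_force: [-0.2, -0.5, 1.6]
gripper_width: 0.999
```

Request:
send_rows(
  motion=[
    [0.023, -0.0265, 0, 0],
    [0.023, -0.0265, 0, 0],
    [0.023, -0.0265, 0, 0],
    [0.023, -0.0265, 0, 0],
    [0.023, -0.0265, 0, 0],
    [0.023, -0.0265, 0, 0],
    [0, 0, 0, 0],
    [0, 0, 0, 0],
  ],
)

```text
time_s: 1.82
position: [0.5329, -0.2282, 0.231]
ee_rot: [-3.141, 0.0, 0.005]
wrist_force: [-1.2, -0.1, -0.7]
gripper_width: 0.999
```

Run:
```python
from h import *
s=snap('wrist','w_can'); print(robot.state()['position'],robot.state()['ee_rot'],s['eye'])
```

```text
[ 0.53163106 -0.23038028  0.23092561] [-3.14155849e+00  8.26545042e-04  1.69128500e-03] [ 0.59818675 -0.22826981  0.3739727 ]
```

View pics/w_can.png

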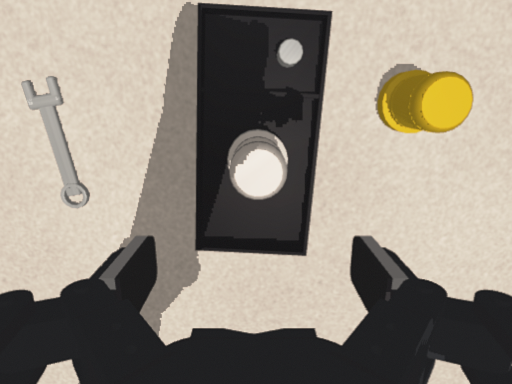

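The can's top is at about (258,170), central between the fingers. Next I view the stand from the same relative pose.

Request:
send_rows(
  motion=[
    [0, -0.036, 0, 0],
    [0, -0.036, 0, 0],
    [0, -0.036, 0, 0],
    [0, -0.036, 0, 0],
    [0, -0.036, 0, 0],
    [0, -0.036, 0, 0],
    [0, -0.036, 0, 0],
    [0, -0.036, 0, 0],
    [0, -0.036, 0, 0],
    [0, -0.036, 0, 0],
    [0, -0.036, 0, 0],
    [-0.009, -0.036, 0, 0],
  ],
)

```text
time_s: 2.87
position: [0.524, 0.2003, 0.2313]
ee_rot: [3.141, -0.001, -0.004]
wrist_force: [0.7, 0.1, 0.9]
gripper_width: 1.001
```

Request:
send_rows(
  motion=[
    [0, -0.034, 0.011, 0],
    [0, 0, 0.011, 0],
    [0, 0, 0, 0],
    [0, 0, 0, 0],
    [0, 0, 0, 0],
    [0, 0, 0, 0],
  ],
)

```text
time_s: 3.37
position: [0.5236, 0.233, 0.2099]
ee_rot: [3.141, -0.001, -0.003]
wrist_force: [1.0, -0.8, 1.1]
gripper_width: 0.998
```

Run:
```python
from h import *
s=snap('wrist','w_st'); print(robot.state()['position'],robot.state()['ee_rot'],s['eye'])
```

```text
[0.52353058 0.23337796 0.20995386] [ 3.14129272e+00 -1.16207945e-03 -2.91984472e-03] [0.58873973 0.23266248 0.35295895]
```

View pics/w_st.png

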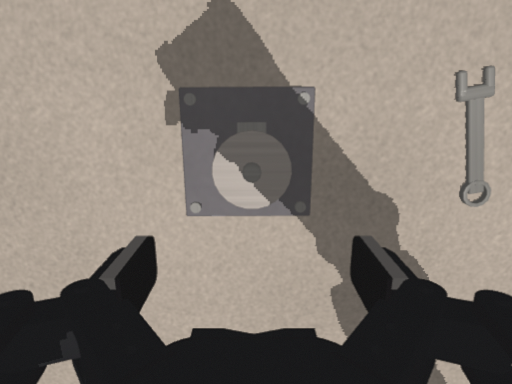

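The spigot shows at about (251,172), on the plate over the grey base. I'll fit both views.

Run:
```python
from h import *
def fit(W):
    A=np.c_[2*W,np.ones(len(W))]; x=np.linalg.lstsq(A,(W**2).sum(1),rcond=None)[0]
    r=np.sqrt(x[2]+x[0]**2+x[1]**2); return x[:2],r
def ring(s,u0,v0,z,r0,mode,tol=.005,n=180):
    # strongest radial gradient near the expected radius, in world plane
    g=cv2.GaussianBlur(cv2.cvtColor(s['img'],cv2.COLOR_RGB2GRAY),(3,3),0).astype(float)
    if mode=='d': g=s['depth'].astype(float)*1000
    return g
t=dict(np.load('last_w_can.npz'));s=dict(np.load('last_w_st.npz'))
def cloud(s,u0,u1,v0,v1):
    P=np.zeros(s['depth'].shape+(3,))
    for v in range(v0,v1):
        for u in range(u0,u1): P[v,u]=bydepth(s,u,v)
    return P
def circ(s,mask,z,name):
    m=cv2.morphologyEx(mask.astype(np.uint8),cv2.MORPH_OPEN,np.ones((3,3))); c,_=cv2.findContours(m,cv2.RETR_EXTERNAL,cv2.CHAIN_APPROX_NONE)
    c=max(c,key=cv2.contourArea).reshape(-1,2).astype(float)
    W=np.array([onplane(s,u,v,z)[:2] for u,v in c]); x,r=fit(W)
    for _ in range(3):
        e=np.hypot(*(W-x).T)-r; k=abs(e)<2*e.std()+1e-5; x,r=fit(W[k])
    print(name,x.round(4),'r',r.round(4),'res',e.std().round(4),'px',c.mean(0).round(1))
P=cloud(t,215,305,120,210); circ(t,P[...,2]>.074,.084,'can top')
P=cloud(s,190,310,110,225); Z=P[...,2]
circ(s,(Z>.04)&(Z<.09),.052,'plate'); 
m=np.zeros_like(Z,bool); m[155:190,235:268]=1
circ(s,m&(Z>.0573),.062,'spigot')
vals=Z[155:190,235:268]; print('plate z',np.median(Z[185:200,235:265]),'spig z',np.median(Z[168:177,247:256]))
g=cv2.cvtColor(s['img'],cv2.COLOR_RGB2GRAY)
cv2.imwrite('pics/crop2.png',cv2.resize(s['img'][110:220,180:320],None,fx=5,fy=5,interpolation=cv2.INTER_CUBIC)[:,:,::-1])
# base corners by darker/bluish mask
P2=cloud(s,150,350,60,240);Z2=P2[...,2]
mb=(s['img'][...,2].astype(int)-s['img'][...,0]>-8)&(Z2>.003); mb|=(Z2>.02)
mb=cv2.morphologyEx(mb.astype(np.uint8),cv2.MORPH_OPEN,np.ones((5,5)))
c,_=cv2.findContours(mb,cv2.RETR_EXTERNAL,cv2.CHAIN_APPROX_NONE);c=max(c,key=cv2.contourArea).reshape(-1,2)
print(cv2.minAreaRect(np.array([onplane(s,u,v,.008)[:2]*1000 for u,v in c],np.float32)))
```

```text
can top [ 0.5352 -0.2327] r 0.026 res 0.0003 px [258.  170.1]
plate [0.5243 0.2343] r 0.0373 res 0.0005 px [251.4 169.1]
spigot [0.5245 0.2343] r 0.0085 res 0.0003 px [251.6 172.4]
plate z 0.05229936633377935 spig z 0.06234305223657427
((532.4779052734375, 239.37200927734375), (138.9657440185547, 138.37680053710938), 89.97769927978516)
```

View pics/crop2.png

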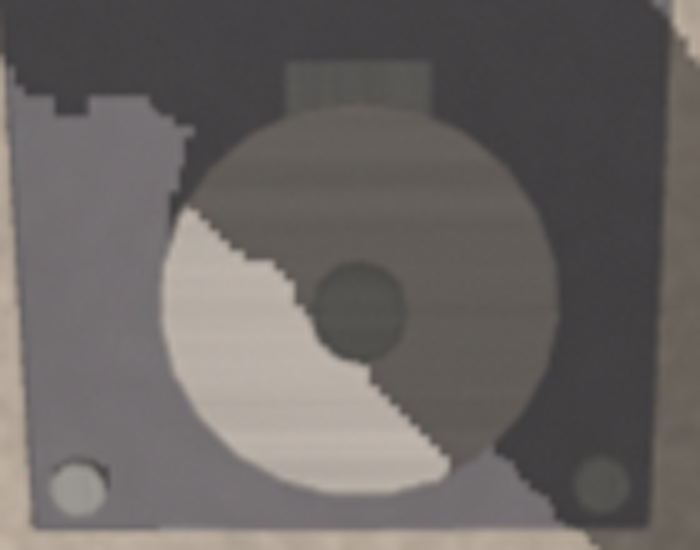

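Request:
send_rows(
  motion=[
    [0.002, 0.036, -0.011, 0],
    [0.002, 0.036, -0.011, 0],
    [0.002, 0.036, 0, 0],
    [0.002, 0.036, 0, 0],
    [0.001, 0.036, 0, 0],
    [0, 0.036, 0, 0],
    [0, 0.036, 0, 0],
    [0, 0.036, 0, 0],
    [0, 0.036, 0, 0],
    [0, 0.036, 0, 0],
    [0, 0.036, 0, 0],
    [0, 0.036, 0, 0],
  ],
)

```text
time_s: 4.42
position: [0.5311, -0.1997, 0.2321]
ee_rot: [3.141, -0.001, -0.002]
wrist_force: [0.3, 0.6, 1.0]
gripper_width: 1.001
```

Request:
send_rows(
  motion=[
    [0, 0.034, 0, 0],
    [0, 0, 0, 0],
    [0, 0, 0, 0],
    [0, 0, 0, 0],
    [0, 0, 0, 0],
    [0, 0, 0, 0],
    [0, 0, 0, 0],
  ],
)

```text
time_s: 5.0
position: [0.5319, -0.2297, 0.2315]
ee_rot: [-3.141, -0.0, 0.002]
wrist_force: [-0.1, -0.5, 0.2]
gripper_width: 1.001
```

```bash
cat >> h.py <<'E'
def fit(W):
    A=np.c_[2*W,np.ones(len(W))]; x=np.linalg.lstsq(A,(W**2).sum(1),rcond=None)[0]
    return x[:2],np.sqrt(x[2]+x[0]**2+x[1]**2)
def cloud(s,u0,u1,v0,v1):
    P=np.zeros(s['depth'].shape+(3,))
    for v in range(v0,v1):
        for u in range(u0,u1): P[v,u]=bydepth(s,u,v)
    return P
def circ(s,mask,z,name):
    m=cv2.morphologyEx(mask.astype(np.uint8),cv2.MORPH_OPEN,np.ones((3,3))); c,_=cv2.findContours(m,cv2.RETR_EXTERNAL,cv2.CHAIN_APPROX_NONE)
    c=max(c,key=cv2.contourArea).reshape(-1,2).astype(float)
    W=np.array([onplane(s,u,v,z)[:2] for u,v in c]); x,r=fit(W)
    for _ in range(3):
        e=np.hypot(*(W-x).T)-r; k=abs(e)<2*e.std()+1e-5; x,r=fit(W[k])
    print(name,x.round(4),'r',r.round(4),'res',e.std().round(4),'px',c.mean(0).round(1))
E
python3 - <<'E'
from h import *
for i in range(3):
    t=snap('wrist','w_can%d'%(i+2)); st=robot.state();print(st['time_s'],st['position'].round(4),st['ee_rot'].round(4),np.array(t['eye']).round(4))
    P=cloud(t,215,305,120,210); circ(t,P[...,2]>.074,.084,'can top')
E
```

```text
5.05 [ 0.5318 -0.2299  0.2315] [-3.1415e+00 -2.0000e-04  1.6000e-03] [ 0.5971 -0.2298  0.3745]
can top [ 0.5351 -0.2327] r 0.026 res 0.0003 px [256.5 169.3]
5.1 [ 0.5318 -0.2301  0.2314] [-3.1415e+00 -2.0000e-04  1.4000e-03] [ 0.5971 -0.23    0.3745]
can top [ 0.5351 -0.2327] r 0.026 res 0.0003 px [256.1 169. ]
5.15 [ 0.5318 -0.2303  0.2314] [-3.1416e+00 -1.0000e-04  1.0000e-03] [ 0.5971 -0.2302  0.3745]
can top [ 0.5351 -0.2327] r 0.026 res 0.0003 px [256. 169.]
```

Request:
send_rows(
  motion=[
    [0.003, 0.001, 0.03, 0],
    [0, 0, 0.035, 0],
    [0, 0, 0.03, 0],
    [0, 0, 0.03, 0],
    [0, 0, 0.025, 0],
    [0, 0, 0.02, 0],
    [0, 0, 0.012, 0],
    [0, 0, 0.006, 0],
    [0, 0, 0, 0],
    [0, 0, 0, 0],
  ],
)

```text
time_s: 5.98
position: [0.5353, -0.232, 0.044]
ee_rot: [3.141, -0.001, -0.0]
wrist_force: [-0.8, -0.3, -0.5]
gripper_width: 0.998
```

Request:
send_rows(
  motion=[
    [0, 0, 0, 0],
    [0, 0, 0, 0],
    [0, 0, 0, 0],
    [0, 0, 0, 0],
    [0, 0, 0, 0],
    [0, 0, 0, 0],
    [0, 0, 0, 0],
    [0, 0, 0, 0],
  ],
  hand=1,
  newtons=40,
)

```text
time_s: 6.65
position: [0.5354, -0.2323, 0.0447]
ee_rot: [3.141, -0.002, -0.0]
wrist_force: [-0.6, -0.3, 5.4]
gripper_width: 0.622
```

Request:
send_rows(
  motion=[
    [0, 0, -0.01, 0],
    [0, 0, -0.02, 0],
    [0, 0, -0.02, 0],
    [0, 0, -0.02, 0],
    [0, 0, -0.015, 0],
    [0, 0, -0.005, 0],
    [0, 0, 0, 0],
    [0, 0, 0, 0],
    [0, 0, 0, 0],
    [0, 0, 0, 0],
  ],
)

```text
time_s: 7.48
position: [0.5337, -0.2316, 0.132]
ee_rot: [-3.141, 0.002, 0.0]
wrist_force: [0.4, -0.9, -4.1]
gripper_width: 0.622
```

Run:
```python
from h import *
t=snap('wrist','w_held'); snap('side','s_held');st=robot.state();print(st['position'].round(4),st['wrist_force'],st['gripper_width'])
P=cloud(t,170,345,150,384); print(P[250:330:10,256].round(4))
```

```text
[ 0.534  -0.2317  0.1323] [-0.1115974  -0.38550336 -3.62237771] 0.6213396296240472
[[ 0.5482 -0.2327  0.171 ]
 [ 0.5443 -0.2327  0.1711]
 [ 0.5408 -0.2327  0.1719]
 [ 0.5371 -0.2327  0.1724]
 [ 0.5323 -0.2328  0.1711]
 [ 0.5289 -0.2328  0.1722]
 [ 0.5242 -0.2328  0.1716]
 [ 0.5196 -0.2328  0.1711]]
```

View pics/w_held.png

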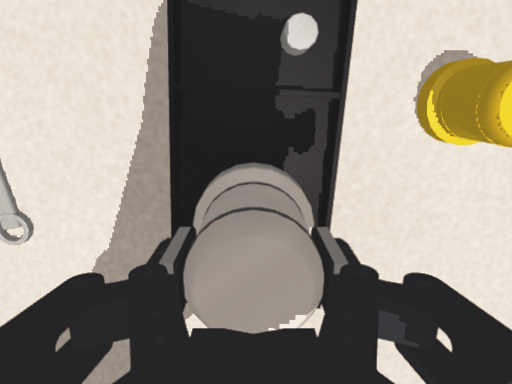

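View pics/s_held.png

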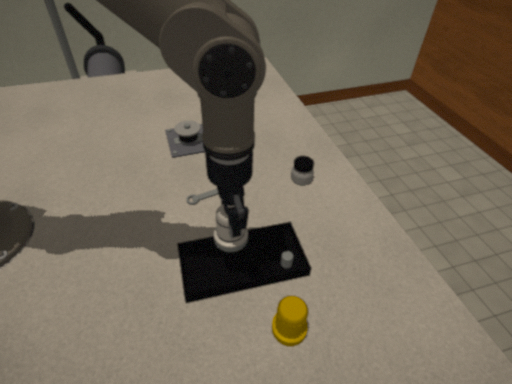

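Run:
```python
from h import *
t=dict(np.load('last_w_held.npz'))
P=cloud(t,170,345,150,384); m=(P[...,2]>.16)&(P[...,2]<.18); m[322:]=0
m=cv2.morphologyEx(m.astype(np.uint8),cv2.MORPH_OPEN,np.ones((5,5)))
c,_=cv2.findContours(m,cv2.RETR_EXTERNAL,cv2.CHAIN_APPROX_NONE);c=max(c,key=cv2.contourArea).reshape(-1,2)
c=c[c[:,1]<262]
W=np.array([onplane(t,u,v,.1715)[:2] for u,v in c]);print(fit(W),len(c))
W=W[W[:,0]>.53]; print(c[:,1].min(), W[:,0].max(), 'cx if r=.026',W[:,0].max()-.026, W[:,1].min(),W[:,1].max())
```

```text
(array([ 0.53152185, -0.23219486]), np.float64(0.030336428314317224)) 263
212 0.5624182061599181 cx if r=.026 0.5364182061599181 -0.2637408892707732 -0.20243448795905988
```

Request:
send_rows(
  motion=[
    [0, -0.02, -0.004, 0],
    [-0.001, -0.034, 0, 0],
    [-0.001, -0.036, 0, 0],
    [-0.001, -0.036, 0, 0],
    [-0.001, -0.036, 0, 0],
    [-0.001, -0.036, 0, 0],
    [-0.001, -0.036, 0, 0],
    [-0.001, -0.036, 0, 0],
    [-0.001, -0.036, 0, 0],
    [-0.001, -0.036, 0, 0],
    [-0.001, -0.036, 0, 0],
    [0, -0.036, 0, 0],
  ],
)

```text
time_s: 8.58
position: [0.524, 0.1837, 0.1369]
ee_rot: [3.141, 0.001, -0.0]
wrist_force: [0.2, -0.1, -3.8]
gripper_width: 0.616
```

Request:
send_rows(
  motion=[
    [0, -0.03, 0, 0],
    [0, -0.016, 0, 0],
    [0, -0.006, 0, 0],
    [0, 0, 0, 0],
    [0, 0, 0, 0],
    [0, 0, 0, 0],
    [0, 0, 0, 0],
    [0, 0, 0, 0],
    [0, 0, 0, 0],
    [0, 0, 0, 0],
  ],
)

```text
time_s: 9.42
position: [0.5248, 0.2335, 0.1374]
ee_rot: [3.141, -0.0, -0.001]
wrist_force: [0.2, 0.2, -2.8]
gripper_width: 0.62
```

Run:
```python
from h import *
t=snap('wrist','w_pre');snap('side','s_pre')
st=robot.state();print(st['time_s'],st['position'].round(4),st['ee_rot'].round(4),st['wrist_force'],st['gripper_width'],np.array(t['eye']).round(4))
P=cloud(t,170,345,150,384); print(P[250:330:20,256].round(4))
```

```text
9.5167 [0.5247 0.2338 0.1374] [ 3.1415e+00 -1.0000e-04 -4.0000e-04] [-0.06956999  0.18616099 -3.89348254] 0.6188241446811449 [0.59   0.2333 0.2804]
[[0.5396 0.2324 0.1773]
 [0.5313 0.2324 0.1764]
 [0.524  0.2324 0.1775]
 [0.5162 0.2324 0.1783]]
```

View pics/w_pre.png

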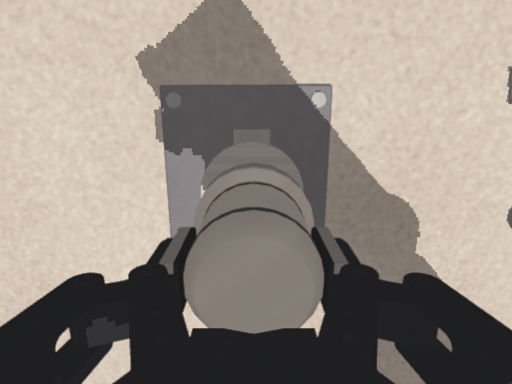

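Request:
send_rows(
  motion=[
    [0, 0, 0.006, 0],
    [0, 0, 0.008, 0],
    [0, 0, 0.008, 0],
    [0, 0, 0.005, 0],
    [0, 0, 0.003, 0],
    [0, 0, 0, 0],
    [0, 0, 0, 0],
    [0, 0, 0, 0],
    [0, 0, 0, 0],
  ],
)

```text
time_s: 10.27
position: [0.5249, 0.2343, 0.1077]
ee_rot: [-3.141, -0.001, -0.0]
wrist_force: [0.2, -0.9, -3.4]
gripper_width: 0.621
```

Run:
```python
from h import *
t=snap('wrist','w_low');s=snap('side','s_low')
st=robot.state();print(st['time_s'],st['position'].round(4),st['ee_rot'].round(4),st['wrist_force'],st['gripper_width'],np.array(t['eye']).round(4))
a=cv2.resize(t['img'][100:300,130:380],None,fx=3,fy=3,interpolation=cv2.INTER_CUBIC); cv2.imwrite('pics/low_c.png',a[:,:,::-1])
a=cv2.resize(s['img'][80:180,130:260],None,fx=5,fy=5,interpolation=cv2.INTER_CUBIC); cv2.imwrite('pics/low_s.png',a[:,:,::-1])
```

```text
10.3667 [0.5249 0.2342 0.1077] [-3.1413e+00 -6.0000e-04 -0.0000e+00] [-0.56861057  0.58481329 -3.33999594] 0.619044571897465 [0.5901 0.234  0.2507]
```

View pics/low_c.png

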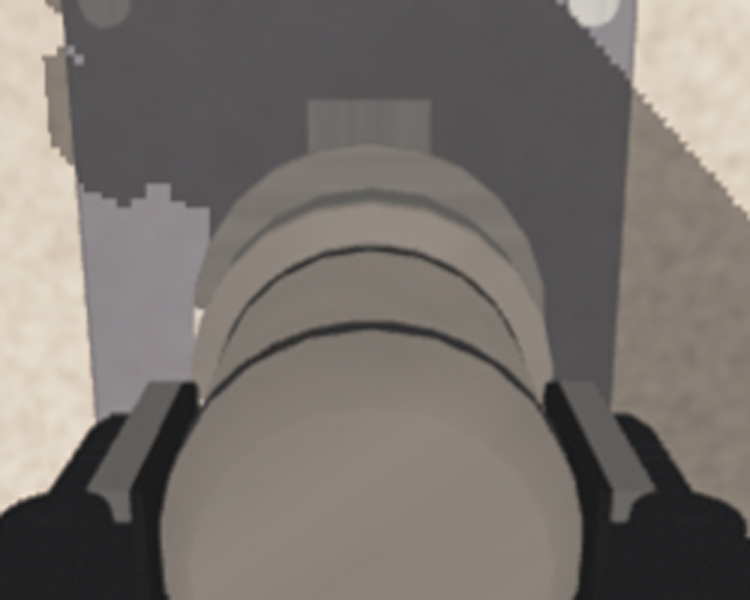

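View pics/low_s.png

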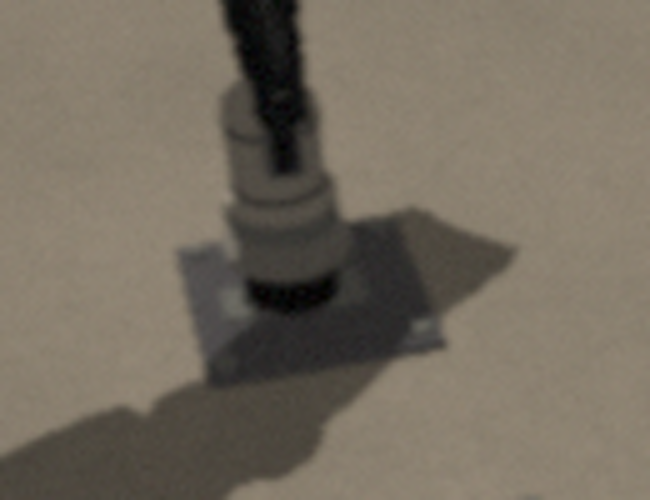

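Run:
```python
from h import *
t=dict(np.load('last_w_low.npz')); print(t['cx'],t['cy'])
g=cv2.GaussianBlur(cv2.cvtColor(t['img'],cv2.COLOR_RGB2GRAY),(3,3),0).astype(int)
D=t['depth']
zb=.067
# depth profiles along rows: print edges with jumps
for v in (153,160,166,172,178,190,200,210,215,220,225):
    d=D[v].astype(float); j=[ (u,round(1000*(d[u]-d[u-1]))) for u in range(170,345) if abs(d[u]-d[u-1])>.006]
    print(v,j)
P=cloud(t,180,330,140,240)
print(P[150:235:5,252,2].round(4)); print(P[150:235:5,252,0].round(4))
```

```text
253.19654671001933 186.83053205541538
153 [(227, -41), (280, 41), (339, 7)]
160 [(216, -41), (291, 39), (339, 7)]
166 [(209, -44), (233, -18), (275, 16), (297, 46), (339, 8)]
172 [(205, -46), (221, -18), (242, -169), (243, 168), (287, 19), (302, 41), (338, 9)]
178 [(201, -45), (215, -22), (293, 20), (306, 44), (338, 6)]
190 [(197, -44), (206, -34), (296, -171), (297, 172), (303, 36), (310, 43), (337, 7)]
200 [(195, -45), (200, -34), (295, 7), (308, 34), (312, 46), (336, 7)]
210 [(195, -48), (196, -33), (207, -7), (209, -9), (299, 6), (300, 7), (302, 8), (312, 82), (336, 7)]
215 [(195, -84), (205, -9), (206, -10), (207, -8), (302, 9), (303, 13), (313, 81), (335, 7)]
220 [(194, -82), (203, -18), (204, -157), (205, 140), (275, -117), (276, 116), (281, -118), (282, 119), (304, 10), (305, 20), (314, 83), (335, 9)]
225 [(194, -84), (201, -28), (202, -7), (243, -115), (244, 115), (306, 9), (307, 29), (314, 82), (335, 7)]
[0.053  0.053  0.0528 0.0785 0.0862 0.0863 0.0892 0.098  0.1072 0.1149
 0.1228 0.1297 0.1345 0.1392 0.1421 0.1446 0.1457]
[0.5603 0.5572 0.5541 0.556  0.5549 0.5523 0.5503 0.55   0.5501 0.5499
 0.5501 0.5502 0.5498 0.5495 0.5487 0.5478 0.5464]
```

Run:
```python
from h import *
from scipy.optimize import least_squares
t=dict(np.load('last_w_low.npz')); D=t['depth'].astype(float)
pl=[];fl=[]
for v in range(150,200):
    j=[u for u in range(180,330) if abs(D[v,u]-D[v,u-1])>.012 and abs(D[v,u]-D[v,u-1])<.06]
    if len(j)==2 and v<162: pl+= [(j[0]-.5,v),(j[1]-.5,v)]
    if len(j)==4 and 165<v: pl+=[(j[0]-.5,v),(j[3]-.5,v)]; fl+=[(j[1]-.5,v),(j[2]-.5,v)]
for n,c,z,r in(('plate',pl,.052,.038),('flange',[p for p in fl if p[1]<186],.0869,.033),('flange',fl,.0869,.033)):
    W=np.array([onplane(t,u,v,z)[:2] for u,v in c])
    f=least_squares(lambda x:np.hypot(W[:,0]-x[0],W[:,1]-x[1])-r,W.mean(0)); print(n,len(c),f.x.round(4),np.std(f.fun).round(5),fit(W))
```

```text
plate 90 [0.5237 0.2345] 0.00029 (array([0.52456838, 0.23445507]), np.float64(0.03745843842463679))
flange 40 [0.5253 0.2339] 0.0004 (array([0.52934578, 0.23394266]), np.float64(0.029761624202737567))
flange 66 [0.5248 0.2339] 0.00074 (array([0.52931977, 0.23391376]), np.float64(0.029765836386151254))
```

Request:
send_rows(
  motion=[
    [-0.0008, -0.0006, 0, 0],
    [0, 0, 0.001, 0],
    [0, 0, 0.001, 0],
    [0, 0, 0.001, 0],
    [0, 0, 0.001, 0],
    [0, 0, 0.001, 0],
    [0, 0, 0.001, 0],
    [0, 0, 0, 0],
    [0, 0, 0, 0],
    [0, 0, 0, 0],
  ],
)

```text
time_s: 11.2
position: [0.5238, 0.2347, 0.1013]
ee_rot: [3.142, 0.0, -0.0]
wrist_force: [0.5, -0.8, -2.9]
gripper_width: 0.619
```

Run:
```python
from h import *
st=robot.state();print(st['time_s'],st['position'].round(4),st['ee_rot'].round(4),st['wrist_force'],st['torque'])
```

```text
11.2 [0.5238 0.2347 0.1013] [ 3.1416  0.     -0.    ] [ 0.54497343 -0.77711561 -2.90164942] [-0.00460012 -0.00610931 -0.03532458]
```

Request:
send_rows(
  motion=[
    [0, 0, 0.001, 0],
    [0, 0, 0.001, 0],
    [0, 0, 0, 0],
    [0, 0, 0, 0],
    [0, 0, 0, 0],
    [0, 0, 0, 0],
  ],
)

```text
time_s: 11.7
position: [0.5239, 0.2347, 0.0993]
ee_rot: [-3.142, -0.0, -0.0]
wrist_force: [-0.4, -0.2, -3.5]
gripper_width: 0.617
```

There is still no reaction 3.5 mm below the spigot tip, so the hole is over the spigot. I keep going down in small steps.

Request:
send_rows(
  motion=[
    [0, 0, 0.001, 0],
    [0, 0, 0.001, 0],
    [0, 0, 0.001, 0],
    [0, 0, 0.001, 0],
    [0, 0, 0, 0],
    [0, 0, 0, 0],
    [0, 0, 0, 0],
  ],
)

```text
time_s: 12.28
position: [0.5239, 0.2347, 0.0953]
ee_rot: [-3.142, -0.0, -0.0]
wrist_force: [0.8, -0.7, -3.6]
gripper_width: 0.617
```

Request:
send_rows(
  motion=[
    [0, 0, 0.001, 0],
    [0, 0, 0.001, 0],
    [0, 0, 0.001, 0],
    [0, 0, 0, 0],
    [0, 0, 0, 0],
    [0, 0, 0, 0],
  ],
)

```text
time_s: 12.78
position: [0.5239, 0.2347, 0.0924]
ee_rot: [-3.142, -0.0, -0.0]
wrist_force: [2.6, 0.0, -3.1]
gripper_width: 0.619
```

Request:
send_rows(
  motion=[
    [0, 0, 0.001, 0],
    [0, 0, 0.0008, 0],
    [0, 0, 0, 0],
    [0, 0, 0, 0],
    [0, 0, 0, 0],
    [0, 0, 0, 0],
  ],
)

```text
time_s: 13.28
position: [0.524, 0.2347, 0.0907]
ee_rot: [-3.142, -0.0, -0.0]
wrist_force: [0.2, -0.5, 1.5]
gripper_width: 0.619
```

Run:
```python
from h import *
t=snap('wrist','w_dn');s=snap('side','s_dn')
st=robot.state();print(st['time_s'],st['position'].round(4),st['wrist_force'],st['torque'])
a=cv2.resize(t['img'][100:300,130:380],None,fx=3,fy=3,interpolation=cv2.INTER_CUBIC); cv2.imwrite('pics/dn_c.png',a[:,:,::-1])
P=cloud(t,250,260,100,384); print(P[270:320:10,256,2].round(4))
```

```text
13.3833 [0.524  0.2347 0.0907] [-0.29724829 -1.49207817  2.65015577] [-0.12442    -0.11964597 -0.03795244]
[0.1299 0.1308 0.1309 0.1288 0.1317]
```

View pics/dn_c.png

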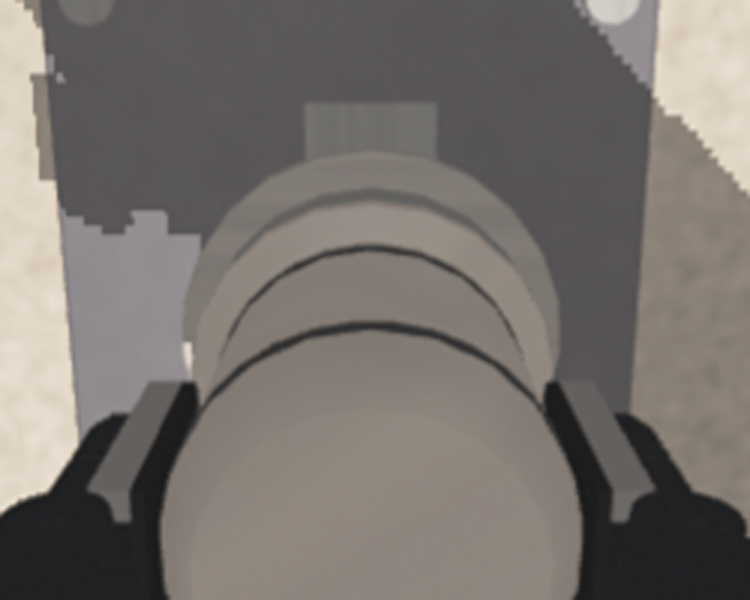

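The canister is down: its top is at about 0.130 m, the flange sits inside the plate edge, and the plate carries about 5 N. Releasing now.

Request:
send_rows(
  motion=[
    [0, 0, 0, 0],
    [0, 0, 0, 0],
    [0, 0, 0, 0],
    [0, 0, 0, 0],
    [0, 0, 0, 0],
    [0, 0, 0, 0],
    [0, 0, 0, 0],
    [0, 0, 0, 0],
  ],
  hand=0,
)

```text
time_s: 14.05
position: [0.5238, 0.2347, 0.0905]
ee_rot: [3.142, 0.0, -0.0]
wrist_force: [-0.1, -0.6, 0.1]
gripper_width: 1.002
```

Request:
send_rows(
  motion=[
    [0, 0, -0.005, 0],
    [0, 0, -0.015, 0],
    [0, 0, -0.025, 0],
    [0, 0, -0.025, 0],
    [0, 0, -0.025, 0],
    [0, 0, -0.02, 0],
    [0, 0, -0.015, 0],
    [0, 0, 0, 0],
    [0, 0, 0, 0],
    [0, 0, 0, 0],
  ],
)

```text
time_s: 14.88
position: [0.5233, 0.2344, 0.2198]
ee_rot: [3.141, 0.001, -0.0]
wrist_force: [-0.4, -0.0, 0.3]
gripper_width: 1.0
```

Run:
```python
from h import *
t=snap('wrist','w_end');s=snap('side','s_end')
st=robot.state();print(st['time_s'],st['position'].round(4),st['wrist_force'],st['gripper_width'])
P=cloud(t,190,320,110,260);Z=P[...,2]; circ(t,Z>.12,.1302,'can top'); m=(Z>.12)&(Z<.14); print('top z',np.median(Z[160:185,245:262]))
circ(t,Z>.04,.05,'all (flange/plate outline)')
a=cv2.resize(t['img'][80:240,150:350],None,fx=2,fy=2,interpolation=cv2.INTER_CUBIC)
b=cv2.resize(s['img'][90:170,140:240],None,fx=4,fy=4,interpolation=cv2.INTER_CUBIC); cv2.imwrite('pics/end.png',np.hstack([a,b])[:,:,::-1]) if a.shape[0]==b.shape[0] else cv2.imwrite('pics/end.png',a[:,:,::-1])
```

```text
14.9833 [0.5231 0.2343 0.2192] [-0.47794603 -0.08276389  0.34932755] 1.0016300990032079
can top [0.5241 0.2343] r 0.0261 res 0.0003 px [253.  188.1]
top z 0.1307551016892487
all (flange/plate outline) [0.5145 0.2345] r 0.0432 res 0.0041 px [253.  174.8]
```

View pics/end.png

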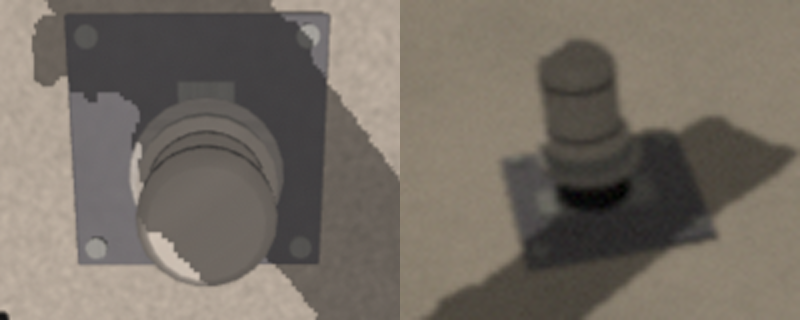

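View pics/s_end.png

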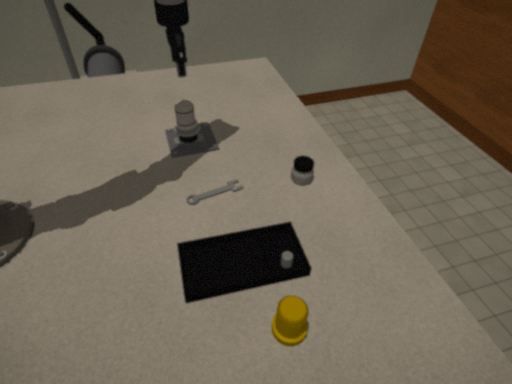

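The canister stands upright at side (186,118), top about 0.1307 m. The socket, tin and wrench look unmoved. Handing in.

```bash
python3 -c "
from plant import robot
print(robot.job_done())"
```

```text
the job is handed in; nothing more can be done
None
```

I took the white canister out of the tray, set it down over the spigot in 1 mm steps, let go once it was fully down, and backed away. I handed the job in at about 15 s; no verdict came back.

**Last checks**
- **Seating:** the top is at about 0.1307 m, so the centre is about 91 mm above the bench and the plate is pressed about 1.3–1.6 mm. The canister met no noticeable resistance until it reached the plate. I pressed with only about 5–6 N in all.
- **Position:** the axis is at (0.524, 0.234), within 0.5 mm of the measured plate centre and about 10 mm from the base's centre. It looks upright in both views, and the gripper is clear of it.
- **Bystanders:** in the last side picture the socket, tin and wrench look unmoved. I did not measure their positions again.

**Disagreements:** the overhead camera put the canister up to 3.6 mm from where the wrist camera did, so I used the wrist measurements. Two circle fits were unusable: the held canister's top rim, and the plate outline in the final picture.

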